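# Index a rotary table to its zero line and lock it

## Robot

A 6-joint arm with a two-finger parallel gripper is mounted at the origin on the work surface. World frame = base frame: x ahead of the robot, y to its left, z up, the work surface at z = 0. Lengths are in mm, angles in rad, forces in N, time in s.
With the tool pointing down it reaches from about 300 to 950 mm from the base axis. Payload 3.1 kg.
Tool frame: the origin (TCP) lies at the very end of the fingers, on their centre line; the grasp point (between the pads) lies 19 mm behind it (arm.grip_point_offset is the distance from the TCP to the grasp point, in mm); z points along the fingers, y is the line along which they close (so a half turn about z gives the same grasp; the last joint's range is limited). The gripper opens to 85 mm and grips with 20 to 120 N. Pads are 22 mm wide; open, the fingers measure 114 mm over their backs; the gripper's body (76 mm by 85 mm) begins 54 mm behind the grasp point. The pads swing forward as they close: fully open they stand 13 mm farther back than shut.
Start: joints at [1.07, 0.308, 1.634, -0, 1.2, -0.07], TCP at [261.024, 567.889, 231.272] pointing down, gripper open.
Joint ranges: [-3.06, 3.06], [-0.79, 1.96], [0.05, 2.63], [-1.19, 4.34], [0.05, 2.64], [-2.94, 2.94]. Speed limits (rad/s): [2.79, 2.79, 3.14, 3.14, 3.14, 3.14].

## Interface

Orientations are given as [roll, pitch, yaw] about the fixed x, y, z axes, in that order (R = Rz(yaw) Ry(pitch) Rx(roll)).
In Python, from rig import arm gives the robot as it stands. The module is installed in compiled form; this text tells all that it offers.
- The arm moves only by the tool carry_out, never from a script. Its argument "commands" is a list of rows, each a list of 5 numbers: the shift along the world's x, y, z in m, then the turn about the world's z in degrees, then the closure, from -1 (fully open) to 1 (shut). A call has exactly 5 rows; each row is the pose to reach, as a shift and turn from the pose commanded when the call began; what a row does not reach only later rows make up. A row lasts 1/10 s, in which the tool goes at most 50 mm and 8.59 degrees, less where a joint would pass 70% of its speed; a pose out of reach is approached as far as the arm can. A call with a gripper value outside its range is refused whole. The fingers move at their own pace and stop on an object; "newtons" is the grip in N (left out, the last holds). Time passes only in rows, so rows that repeat a pose let the fingers close, or fill a call up. It gives the time, the measured TCP pose, the force, the opening and the grip force at its end, in the units of the state.
- arm.read_state(): the state, without advancing time (a new reading comes with each control period).
- arm.snapshot(name): name is "scene" or "top" or "wrist"; returns a dict with "color" (420x560x3 uint8, blue, green, red), "range_z" (420x560 float32, mm along the optical axis (not along the pixel's ray), 0 where there is no reading), "mtx" (3x3 intrinsics, pixels), "distortion" ([k1, k2, p1, p2, k3] as OpenCV has them; the pictures are not rectified), "rvec" (rotation vector, rad) and "tvec" (3), from world to camera coordinates, as OpenCV has them; the wrist camera has in their place "hand_eye" (4x4, takes a point from camera to tool coordinates, whose origin is the TCP and whose axes are the flange's). Camera axes: x right, y down, z forward; pixel columns grow to the right and rows downward; lengths in mm; the calibration is good to about 2 mm. A picture is of the moment at which its call begins: read the wrist's pose just before it.
- arm.hand_in(): hands the job in; it is judged then, once.
The state is a dict: "time": time; "joint_positions": joint angles; "qvel": joint speeds; "joint_efforts": joint torques, N m; "tool_pos": TCP position; "eef_rot": TCP orientation; "force": force on the tool from outside, world axes, zero at the start; "wrist_torque": the same for the moment, N m; "gripper_width": finger opening in mm; "finger_force": force on a finger pad.
Only numpy, scipy, OpenCV 4.12 (cv2) and the standard library are available. Lean on these libraries where they do the work, as an engineer would, in place of code of your own. Each camera call takes 0.05 s, during which the arm holds its last target. There are 200 camera calls.

## Task

Push the unlocked rotary table round with a fingertip against the arched segment clamped on it, until the yellow index line on the table's rim meets the red zero line of the degree ring around it. Then push the black lock lever clockwise (seen from above) fully home against its stop, leaving the table on its line. Leave everything else on the bench where it is.

Things in the scene. Friction and masses are not known exactly. Their poses are not given: they have to be found in the camera images.
- base: fixed blue-grey casting of the rotary table, round, 244 mm across the foot, 55 mm high. Origin: on the upright turning axis, at bench level. The lock lever's boss, 64 mm wide and 45 mm high, reaches to 180 mm from the axis along the base's -y axis; four foot lugs, 14 mm high, reach 155 mm from the axis
- rotor: turning faceplate: dark steel, 190 mm across, flat top 75 mm above the bench, rim bevelled. Origin on the turning axis at bench level, z up, x axis through the yellow index line. Turns both ways (to 175 degrees from the base's x axis) against 0.30 N m of dry friction and stays where it is left. A steel locating plug, radius 46 mm, stands 30 mm high at its middle; outside it the top is bare but for the segment
- index (a point): the outer end of the yellow index line (4 mm wide, on bevel and rim of the faceplate): 96 mm from the axis, 57 mm above the bench. At the start it lies 40 to 110 degrees clockwise of the red line
- zero_line (a point): inner end of the red zero line (4 mm wide, 21 mm long) on the fixed aluminium degree ring round the faceplate (outer radius 118 mm; its other lines, every 5 degrees, are black): 96 mm from the axis, 57 mm above the bench. The index is on the line when the two points meet
- end_a (a point): centre of the segment's end face lying 100 degrees counter-clockwise (seen from above) of the index line: 65 mm from the axis, 90 mm above the bench. The face is upright and radial, 30 x 30 mm; about 5 N on it turns the table counter-clockwise. The segment, clamped on the faceplate, is a bright ring sector, radii 50 and 80 mm, 75 to 105 mm above the bench; its clamps reach 131 mm
- end_b (a point): centre of the segment's other end face, 220 degrees counter-clockwise of the index line, same size, radius and height; pushing it turns the table clockwise. The segment fills the 120 degrees from end_a counter-clockwise to end_b
- lock_pivot (a point): point on the lock lever's upright pivot, at the height of the lever's grip (79 mm above the bench), 150 mm from the table's axis along the base's -y axis
- knob (a point): centre of the lever's black grip, a rod 21 mm thick and about 47 mm long, 62 mm from the pivot, 78 mm above the bench; under the grip there is free space down to the bench. A steel rod 12 mm thick joins it to the hub
- lock (a joint): angle of the lock lever (rad), growing clockwise seen from above: near 0 unlocked, the lever points away from the axis (base -y); 1.5 fully home at its stop, it points along the base's -x. It takes 4 N at the grip, about 8 N near home, and stays where it is left. From about 1.2 on it presses a brake that locks the faceplate, without turning it
- wrench: loose open-ended wrench, 170 mm long, lying flat beside the far side of the rotary table
- chip_brush: loose brush, 170 mm long, lying flat on the near side of the rotary table
- file: loose flat file with a wooden handle, 250 mm long and 26 mm high, lying to the right of the lock lever
- segment: loose spare arched aluminium segment, 30 mm high, 139 mm across its ends, lying flat to the left
- carton: loose orange carton with white labels, 95 x 60 x 40 mm, to the right
- screw_pot: loose black open plastic pot, 68 mm across, 62 mm high, to the left
- oil: loose orange bottle with a red cap, 60 mm across, 190 mm high, to the left
- drill: loose grey and black cordless drill standing on its battery, 195 mm high, to the left

How it is judged:
By the outcome, as a careful person would: the job done as asked, in the order asked, and still so for the second after the job is handed in, with the robot touching nothing.
It also fails if it takes over 58 s, if anything falls off the work surface, if the arm or the gripper's body presses on something with over 40 N, if the wrist force passes 120 N, or if a joint passes its speed limit or range.

## Working session

There is one attempt and no reset: what is moved stays moved. The work goes in short steps, Python scripts to look and compute and a tool call to move; the robot and the scene stay as the last step left them, time stands still between calls to the robot, and variables do not carry over. Pictures are saved under pics/ and viewed, at most 10 in all, crops included, and the job is handed in when it is done.

Besides the shell and the picture viewer there is one more tool, called after "Request:" as name([rows], argument=value, ...), one row to a line, values as JSON. carry_out: Moves the arm, as the interface text tells. Its arguments: {"type":"object","properties":{"commands":{"type":"array"},"newtons":{"type":"number"}},"required":["commands"]}

```bash
mkdir -p pics; cat > h.py <<'E'
import numpy as np,cv2
from rig import arm
def snap(n):
    st=arm.read_state(); s=arm.snapshot(n); s['st']=st
    return s
def pose(s):
    R=cv2.Rodrigues(np.array(s['rvec'],float))[0]; return R,np.array(s['tvec'],float).ravel()
def ray(s,px,z):
    """pixels -> world points on plane z"""
    R,t=pose(s); p=cv2.undistortPoints(np.array(px,float).reshape(-1,1,2),np.array(s['mtx']),np.array(s['distortion'])).reshape(-1,2)
    d=np.c_[p,np.ones(len(p))]@R; c=-R.T@t
    return c+d*((z-c[2])/d[:,2])[:,None]
def proj(s,P):
    return cv2.projectPoints(np.array(P,float).reshape(-1,3),np.array(s['rvec'],float),np.array(s['tvec'],float),np.array(s['mtx']),np.array(s['distortion']))[0].reshape(-1,2)
E
python3 - <<'E'
from h import *
for n in('top','scene'):
    s=snap(n); cv2.imwrite(f'pics/{n}0.png',s['color']); np.save(f'pics/{n}0.npy',s,allow_pickle=True)
    R,t=pose(s); print(n,-R.T@t,s['mtx'][0][0])
print(arm.read_state())
E
```

```text
top [ 354.17805393   13.16738375 1439.83024993] 495.47046534188655
scene [ 1180.14667857 -1078.66853264   917.46257004] 542.8993802270692
{'time': 0.1, 'joint_positions': array([ 1.07030983e+00,  3.08955677e-01,  1.63504540e+00,  8.46112921e-06,
        1.19972451e+00, -6.97107627e-02]), 'qvel': array([ 0.0005968 , -0.00198568, -0.00138374,  0.00133862, -0.00020826,
       -0.00168042]), 'joint_efforts': array([-1.01298727e-03, -4.16407192e+01, -2.77646488e+01, -1.00528132e-04,
        3.95851312e-03,  1.05265991e-05]), 'tool_pos': array([260.65376434, 567.23038907, 230.14502363]), 'eef_rot': array([-3.13946544e+00, -1.56427800e-04,  2.71081367e+00]), 'force': array([ 0.13869714, -0.30816813,  0.81871292]), 'wrist_torque': array([-0.01501939,  0.02430144,  0.03429662]), 'finger_force': 0.0, 'gripper_width': 85.62493396426287}
```

View pics/top0.png

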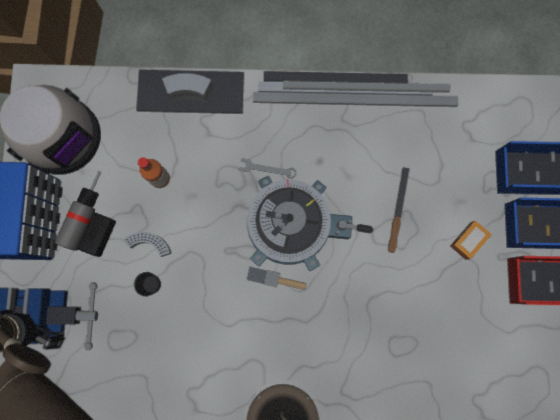

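View pics/scene0.png

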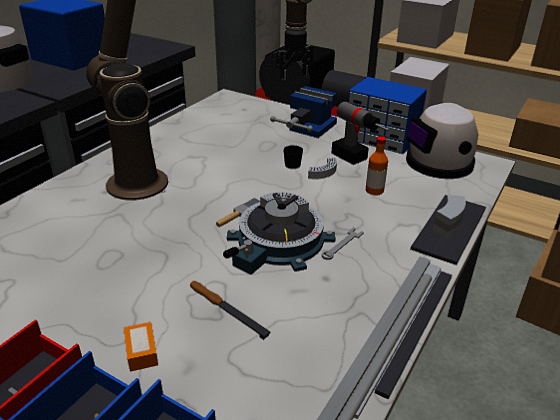

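The top view shows the table centred near (289,220), the red zero line near (288,183), yellow index near (310,202) and the lever grip near (365,228). The scene view confirms this. Next I measure.

```bash
python3 - <<'E'
from h import *
s=np.load('pics/top0.npy',allow_pickle=True).item(); im=s['color']
hsv=cv2.cvtColor(im,cv2.COLOR_BGR2HSV); H,S,V=[hsv[...,i].astype(int) for i in range(3)]
roi=np.zeros(H.shape,bool); roi[170:275,240:385]=1
def pts(m): 
    y,x=np.nonzero(m&roi); return np.c_[x,y]
yel=pts((H>20)&(H<35)&(S>130)&(V>120)); yel=yel[yel[:,1]<235]
red=pts(((H<8)|(H>172))&(S>70)&(V>90))
print('yel',len(yel),yel.mean(0),'red',len(red),red.mean(0) if len(red) else 0)
# ring: fit circle to bright ring mask outer edge
m=((S<60)&(V>100)).astype(np.uint8)
R=s['range_z']; 
# heights of pixels
Rm,t=pose(s)
yy,xx=np.mgrid[170:275,240:385]; px=np.c_[xx.ravel(),yy.ravel()].astype(float)
u=cv2.undistortPoints(px.reshape(-1,1,2),np.array(s['mtx']),np.array(s['distortion'])).reshape(-1,2)
z=R[170:275,240:385].ravel(); P=(np.c_[u*z[:,None],z]-t)@Rm
ok=z>0
top=ok&(P[:,2]>66)&(P[:,2]<112)&(px[:,0]<325)&(px[:,0]>255)
c=cv2.minEnclosingCircle(P[top][:,:2].astype(np.float32)); print('rotor/top circle',c)
ring=ok&(P[:,2]>50)&(px[:,0]<330)
c2=cv2.minEnclosingCircle(P[ring][:,:2].astype(np.float32)); print('ring circle',c2)
plug=ok&(P[:,2]>97)&(P[:,2]<125); print('high pts mean',P[plug].mean(0),plug.sum())
py=ray(s,yel.mean(0),64)[0]; pr=ray(s,red.mean(0),57)[0]
print('yel',py,'red',pr)
kn=pts((V<45)); kn=kn[(kn[:,0]>354)]
print('knob px',kn.mean(0),len(kn),ray(s,kn.mean(0),84))
cv2.imwrite('pics/crop0.png',cv2.resize(im[165:285,235:390],None,fx=5,fy=5,interpolation=cv2.INTER_CUBIC)[:600,:800])
E
```

```text
yel 7 [309.28571429 202.57142857] red 11 [287.36363636 183.54545455]
rotor/top circle ((551.85693359375, -6.499123573303223), 92.17355346679688)
ring circle ((552.9646606445312, -6.586399078369141), 117.89893341064453)
high pts mean [544.70577035  13.15263682 106.02365019] 1430
yel [602.48876985 -65.74106383  64.        ] red [657.56913968  -3.00972554  57.        ]
knob px [362.27272727 228.27272727] 11 [[ 529.89548918 -211.4780815    84.        ]]
```

View pics/crop0.png

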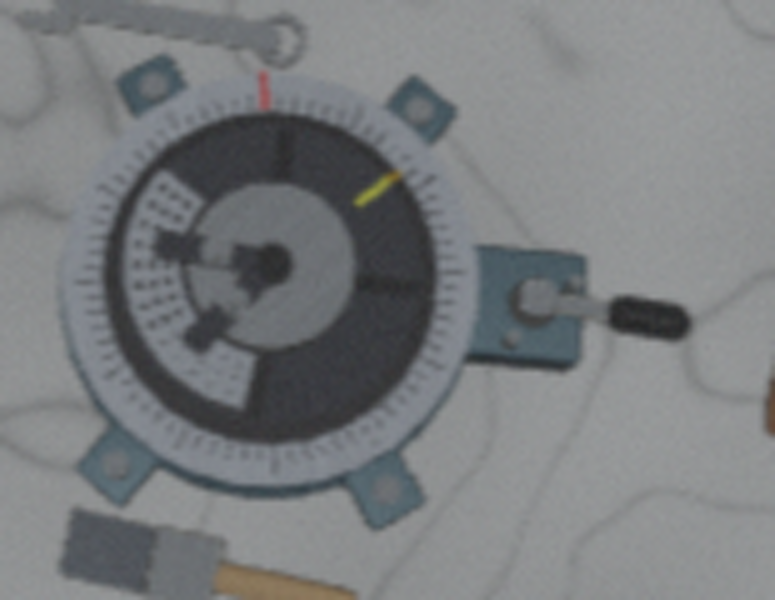

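Crop: table centre (268,283), red line (265,90), yellow line (380,188), segment at left with end_a near (180,190), lever pointing right. In world terms the centre is ≈(553,-7), red is at +2°, the index at -50° and end_a at +50°. I move to about 20° ahead of end_a with the fingers shut.

Request:
carry_out([
  [0.024, -0.037, 0.02, -3, 1],
  [0.048, -0.074, 0.02, -6, 1],
  [0.072, -0.11, 0.02, -9, 1],
  [0.096, -0.147, 0.02, -12, 1],
  [0.118, -0.183, 0.02, -15, 1],
], newtons=40)

```text
time: 0.6
tool_pos: [379.5, 383.1, 250.8]
eef_rot: [-3.141, 0.0, 2.447]
force: [1.0, 0.4, 0.4]
gripper_width: 12.0
finger_force: 0.0
```

Request:
carry_out([
  [0.024, -0.037, 0, -3, 1],
  [0.048, -0.074, 0, -6, 1],
  [0.072, -0.11, 0, -9, 1],
  [0.096, -0.147, 0, -12, 1],
  [0.118, -0.183, 0, -15, 1],
])

```text
time: 1.1
tool_pos: [497.5, 200.1, 250.9]
eef_rot: [-3.141, -0.0, 2.185]
force: [0.3, -0.2, 1.1]
gripper_width: 0.5
finger_force: 0.0
```

Request:
carry_out([
  [0.024, -0.037, 0, -3, 1],
  [0.048, -0.074, 0, -6, 1],
  [0.072, -0.11, 0, -9, 1],
  [0.117, -0.183, 0, -13, 1],
  [0.117, -0.183, 0, -13, 1],
])

```text
time: 1.6
tool_pos: [614.9, 16.1, 250.7]
eef_rot: [-3.141, 0.0, 1.958]
force: [0.1, -0.1, -0.4]
gripper_width: 0.0
finger_force: 0.0
```

```bash
cat >> h.py <<'E'
def wristpose(s):
    """fill rvec/tvec of a wrist picture"""
    from scipy.spatial.transform import Rotation as Ro
    T=np.eye(4); T[:3,:3]=Ro.from_euler('xyz',s['st']['eef_rot']).as_matrix(); T[:3,3]=s['st']['tool_pos']
    C=np.linalg.inv(T@np.array(s['hand_eye'])); s['rvec']=cv2.Rodrigues(C[:3,:3])[0]; s['tvec']=C[:3,3]; return s
E
python3 - <<'E'
from h import *
s=wristpose(snap('wrist')); cv2.imwrite('pics/w1.png',s['color']); np.save('pics/w1.npy',s,allow_pickle=True)
print(proj(s,[[553,-6.6,105],[657,-3,57],[603,-66,64],[530,-211,84],[595,43,90]]))
E
```

```text
[[214.11193451 189.19362139]
 [312.27008374 209.91410634]
 [246.90562607 243.54583984]
 [144.52125341 333.43523863]
 [275.40500933 155.01043604]]
```

View pics/w1.png

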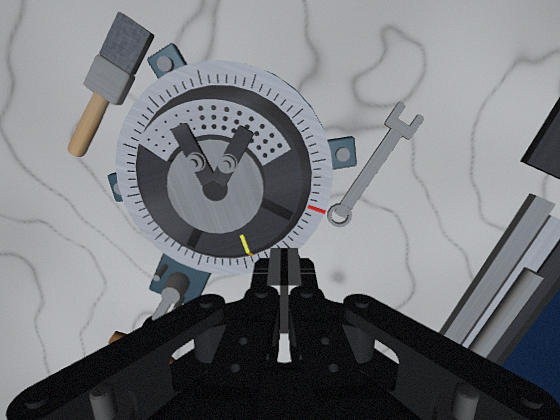

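The wrist view agrees: plug at (215,186), red line (317,210), yellow (246,245), end_a near (275,155). I write one helper that measures the index-to-red angle from either camera and go down.

```bash
cat >> h.py <<'E'
def lines(s,C):
    """angles (deg about C) of the red and yellow lines, and points used"""
    hsv=cv2.cvtColor(s['color'],cv2.COLOR_BGR2HSV); H,S,V=[hsv[...,i].astype(int) for i in range(3)]
    y,x=np.nonzero((S>0)); out={}
    for n,m,z,r0,r1 in(('red',((H<8)|(H>172))&(S>90)&(V>70),57,94,120),('yel',(H>18)&(H<36)&(S>130)&(V>90),66,80,99)):
        y,x=np.nonzero(m); P=ray(s,np.c_[x,y],z)[:,:2]-C; r=np.hypot(*P.T); P=P[(r>r0)&(r<r1)]
        if len(P)==0: out[n]=None; continue
        out[n]=(len(P),P.mean(0).round(1),round(float(np.degrees(np.arctan2(*P.mean(0)[::-1]))),2))
    return out
E
python3 - <<'E'
from h import *
s=np.load('pics/w1.npy',allow_pickle=True).item(); t=np.load('pics/top0.npy',allow_pickle=True).item()
for C in([553,-6.6],[552,-6.5]):
    print(lines(s,np.array(C)),lines(t,np.array(C)))
# plug and segment from wrist depth
R,tv=pose(s); z=s['range_z']; yy,xx=np.mgrid[0:420,0:560]
u=cv2.undistortPoints(np.c_[xx.ravel(),yy.ravel()].astype(float).reshape(-1,1,2),np.array(s['mtx']),np.array(s['distortion'])).reshape(-1,2)
zz=z.ravel(); P=(np.c_[u*zz[:,None],zz]-tv)@R
d=P[:,:2]-[553,-6.6]; r=np.hypot(*d.T); a=np.degrees(np.arctan2(d[:,1],d[:,0]))%360
ok=(zz>0)&(P[:,2]>50)&(r<135)&(yy.ravel()<245)
ring=P[ok&(abs(P[:,2]-57)<5)&(r>100)]; print(cv2.minEnclosingCircle(ring[:,:2].astype(np.float32)))
seg=ok&(abs(P[:,2]-105)<4)&(r>55)&(r<76); print('seg',np.percentile(a[seg],[.5,1,5,95,99,99.5]),np.median(P[seg][:,2]))
E
```

```text
{'red': (70, array([107.7,   6.1]), 3.27), 'yel': (37, array([ 54.4, -66.9]), -50.9)} {'red': (8, array([106.2,   3.9]), 2.13), 'yel': (5, array([ 55.5, -67.7]), -50.66)}
{'red': (70, array([108.7,   6. ]), 3.19), 'yel': (40, array([ 55. , -66.7]), -50.46)} {'red': (8, array([107.2,   3.8]), 2.05), 'yel': (6, array([ 55.7, -66.7]), -50.12)}
((552.6902465820312, -5.580817699432373), 118.1629409790039)
seg [ 49.97714188  50.54133327  55.11293823 163.4319165  167.98621631
 168.46598377] 105.23190742125061
```

Request:
carry_out([
  [0, 0, -0.04, 0, 1],
  [0, 0, -0.08, 0, 1],
  [0, 0.001, -0.12, 0, 1],
  [0, 0.001, -0.155, 0, 1],
  [0, 0.001, -0.165, 0, 1],
])

```text
time: 2.15
tool_pos: [609.4, 20.2, 81.0]
eef_rot: [-3.132, -0.004, 1.96]
force: [-0.7, 0.7, -0.4]
gripper_width: -0.0
finger_force: 0.0
```

Request:
carry_out([
  [-0.002, 0.005, 0, 5, 1],
  [-0.0045, 0.01, 0, 9.5, 1],
  [-0.0077, 0.0148, 0, 14.5, 1],
  [-0.0112, 0.0193, 0, 19.5, 1],
  [-0.0151, 0.0236, 0, 24.5, 1],
])

```text
time: 2.65
tool_pos: [602.5, 41.7, 87.7]
eef_rot: [3.139, 0.009, 2.393]
force: [5.9, -6.4, -6.2]
gripper_width: 0.1
finger_force: 4.1
```

```bash
python3 - <<'E'
from h import *
s=arm.read_state(); p=s['tool_pos'][:2]-[552.7,-6.1]; print(s['tool_pos'],np.hypot(*p),np.degrees(np.arctan2(p[1],p[0])),np.degrees(s['eef_rot']),s['force'])
print(lines(snap('top'),np.array([552.7,-6.3])))
E
```

```text
[602.45351636  41.72016782  87.74401129] 69.00855628522122 43.86487612674148 [179.83247627   0.51383827 137.13278943] [ 5.85459919 -6.44897287 -6.15757174]
{'red': (5, array([112.9,   2.8]), 1.4), 'yel': (5, array([ 60.3, -62.9]), -46.21)}
```

Request:
carry_out([
  [-0.0043, 0.0039, 0, 5, 1],
  [-0.0088, 0.0074, 0, 10, 1],
  [-0.0137, 0.0105, 0, 15, 1],
  [-0.0188, 0.0131, 0, 20, 1],
  [-0.022, 0.0145, 0, 23, 1],
])

```text
time: 3.2
tool_pos: [580.7, 57.2, 88.1]
eef_rot: [3.14, 0.009, 2.793]
force: [6.0, -2.0, -5.4]
gripper_width: -0.3
finger_force: 3.1
```

```bash
cat > look.py <<'E'
from h import *
C=np.array([552.7,-6.3])
s=arm.read_state(); p=s['tool_pos'][:2]-C; print(s['time'],s['tool_pos'].round(1),np.hypot(*p).round(1),np.degrees(np.arctan2(p[1],p[0])).round(1),np.degrees(s['eef_rot']).round(1),s['force'].round(1))
print(lines(snap('top'),C)); w=wristpose(snap('wrist')); print(lines(w,C)); cv2.imwrite('pics/wl.png',w['color']); np.save('pics/wl.npy',w,allow_pickle=True)
E
python3 look.py
```

```text
3.2 [580.7  57.2  88.1] 69.4 66.2 [179.9   0.5 160. ] [ 6.  -2.  -5.4]
{'red': None, 'yel': (5, array([ 78.7, -35. ]), -23.99)}Traceback (most recent call last):
  File "look.py", line 4, in <module>
    print(lines(snap('top'),C)); w=wristpose(snap('wrist')); print(lines(w,C)); cv2.imwrite('pics/wl.png',w['color']); np.save('pics/wl.npy',w,allow_pickle=True)
                                                                   ~~~~~^^^^^
  File "h.py", line 25, in lines
    y,x=np.nonzero(m); P=ray(s,np.c_[x,y],z)[:,:2]-C; r=np.hypot(*P.T); P=P[(r>r0)&(r<r1)]
                         ~~~^^^^^^^^^^^^^^^^
  File "h.py", line 10, in ray
    R,t=pose(s); p=cv2.undistortPoints(np.array(px,float).reshape(-1,1,2),np.array(s['mtx']),np.array(s['distortion'])).reshape(-1,2)
                   ~~~~~~~~~~~~~~~~~~~^^^^^^^^^^^^^^^^^^^^^^^^^^^^^^^^^^^^^^^^^^^^^^^^^^^^^^^^^^^^^^^^^^^^^^^^^^^^^^^^^
cv2.error: OpenCV(4.12.0) /io/opencv/modules/calib3d/src/undistort.dispatch.cpp:347: error: (-215:Assertion failed) CV_IS_MAT(_src) && CV_IS_MAT(_dst) && (_src->rows == 1 || _src->cols == 1) && (_dst->rows == 1 || _dst->cols == 1) && _src->cols + _src->rows - 1 == _dst->rows + _dst->cols - 1 && (CV_MAT_TYPE(_src->type) == CV_32FC2 || CV_MAT_TYPE(_src->type) == CV_64FC2) && (CV_MAT_TYPE(_dst->type) == CV_32FC2 || CV_MAT_TYPE(_dst->type) == CV_64FC2) in function 'cvUndistortPointsInternal'
```

Request:
carry_out([
  [-0.0054, 0.0019, 0, 5, 1],
  [-0.011, 0.0034, 0, 10, 1],
  [-0.0167, 0.0043, 0, 15, 1],
  [-0.0212, 0.0047, 0, 19, 1],
  [-0.0247, 0.0048, 0, 22, 1],
])

```text
time: 3.8
tool_pos: [556.2, 63.0, 88.1]
eef_rot: [3.141, 0.009, -3.108]
force: [7.1, 0.3, -4.6]
gripper_width: 0.0
finger_force: 3.2
```

```bash
sed -i 's/y,x=np.nonzero(m); P=ray/y,x=np.nonzero(m)\n        if len(x)==0: out[n]=None; continue\n        P=ray/' h.py; python3 look.py; python3 - <<'E'
from h import *
w=np.load('pics/wl.npy',allow_pickle=True).item()
st=w['st']
# where would red/index/plug appear if TCP shifted, candidates
from scipy.spatial.transform import Rotation as Ro
for dx,dy,dz,dyaw in [(0,0,160,0),(40,-40,160,0),(80,-60,160,0),(60,-40,165,-40),(60,-44,165,-60),(100,-60,130,-60)]:
    q=dict(w); q['st']=dict(st); q['st']['tool_pos']=st['tool_pos']+[dx,dy,dz]; e=np.array(st['eef_rot']); e[2]+=np.radians(dyaw); q['st']['eef_rot']=e
    q=wristpose(q); print((dx,dy,dz,dyaw),proj(q,[[552.7,-6.3,105],[650,-3,57],[670,-3,57]]).round().tolist())
E
```

```text
3.8 [556.2  63.   88.1] 69.4 87.1 [ 180.     0.5 -178.1] [ 7.1  0.3 -4.6]
{'red': (3, array([112.3,   4.5]), 2.28), 'yel': (4, array([87.3, -5.1]), -3.31)}
{'red': None, 'yel': None}
(0, 0, 160, 0) [[209.0, 186.0], [224.0, 257.0], [225.0, 273.0]]
(40, -40, 160, 0) [[252.0, 145.0], [259.0, 227.0], [259.0, 243.0]]
(80, -60, 160, 0) [[276.0, 98.0], [278.0, 193.0], [277.0, 211.0]]
(60, -40, 165, -40) [[217.0, 157.0], [284.0, 217.0], [295.0, 229.0]]
(60, -44, 165, -60) [[213.0, 178.0], [299.0, 211.0], [314.0, 220.0]]
(100, -60, 130, -60) [[169.0, 145.0], [276.0, 189.0], [293.0, 199.0]]
```

Request:
carry_out([
  [0.008, 0, 0, 0, 1],
  [0.008, 0, 0.03, 0, 1],
  [0.03, -0.02, 0.075, 0, 1],
  [0.06, -0.04, 0.12, 0, 1],
  [0.08, -0.06, 0.16, 0, 1],
])

```text
time: 4.4
tool_pos: [627.8, 7.0, 239.3]
eef_rot: [3.141, -0.002, -3.11]
force: [1.2, 0.2, -0.3]
gripper_width: 0.4
finger_force: 0.0
```

Request:
carry_out([
  [0, 0, 0, 0, 1],
  [0, 0, 0, 0, 1],
  [0, 0, 0, 0, 1],
  [0, 0, 0, 0, 1],
  [0, 0, 0, 0, 1],
])

```text
time: 4.9
tool_pos: [626.1, 7.6, 235.8]
eef_rot: [3.141, -0.004, -3.109]
force: [-0.6, 0.7, -0.6]
gripper_width: 0.1
finger_force: 0.0
```

```bash
python3 look.py; python3 -c "
import cv2
im=cv2.imread('pics/wl.png'); cv2.imwrite('pics/wc1.png',cv2.resize(im[60:260,170:420],None,fx=3,fy=3,interpolation=cv2.INTER_CUBIC))"
```

```text
4.9 [626.1   7.6 235.8] 74.7 10.7 [ 180.    -0.2 -178.2] [-0.6  0.7 -0.6]
{'red': (2, array([100.6,   2.8]), 1.61), 'yel': (8, array([85.8, -3. ]), -1.97)}
{'red': (72, array([108.5,   6.2]), 3.29), 'yel': (52, array([86.7, -0.2]), -0.13)}
```

View pics/wc1.png

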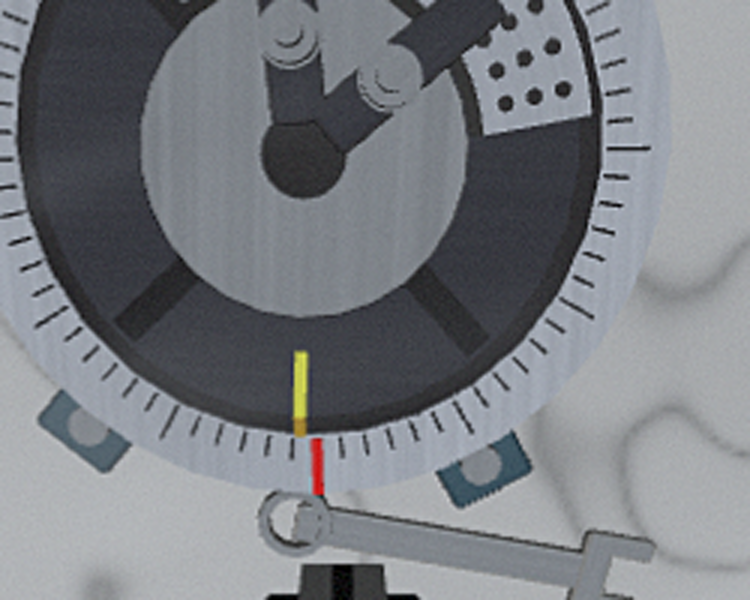

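View shows the yellow tip at (300,435), the red inner end at (317,440) and 5° ticks about 24.5 px apart, so about 3.4° is left. This matches the ray measurement (3.29+0.13). I go back to the face and push that much more.

Request:
carry_out([
  [-0.03, 0.025, -0.03, 0, 1],
  [-0.068, 0.06, -0.07, 1, 1],
  [-0.07, 0.06, -0.11, 3, 1],
  [-0.07, 0.06, -0.15, 3.3, 1],
  [-0.07, 0.06, -0.16, 3.3, 1],
])

```text
time: 5.5
tool_pos: [553.7, 67.7, 74.8]
eef_rot: [3.141, -0.009, -3.051]
force: [-9.2, 1.8, 39.8]
gripper_width: -0.0
finger_force: 19.9
```

Request:
carry_out([
  [0, 0, 0, 0, 1],
  [-0.004, 0, 0, 0, 1],
  [-0.008, 0, 0, 0, 1],
  [-0.011, 0, 0, 0, 1],
  [-0.0125, 0, 0, 0, 1],
])

```text
time: 6.0
tool_pos: [548.5, 66.4, 79.5]
eef_rot: [-3.14, 0.008, -3.052]
force: [5.3, -0.9, -2.0]
gripper_width: -0.0
finger_force: 2.4
```

```bash
python3 look.py
```

```text
6.0 [548.5  66.4  79.5] 72.9 93.3 [-179.9    0.5 -174.9] [ 5.3 -0.9 -2. ]
{'red': (8, array([106.5,   3.6]), 1.96), 'yel': (2, array([88.6,  4.2]), 2.69)}
{'red': None, 'yel': None}
```

Request:
carry_out([
  [0.008, 0, 0, 0, 1],
  [0.01, 0, 0.03, 0, 1],
  [0.03, -0.02, 0.075, 0, 1],
  [0.06, -0.04, 0.12, 0, 1],
  [0.085, -0.06, 0.15, -3.3, 1],
])

```text
time: 6.6
tool_pos: [627.6, 9.1, 226.6]
eef_rot: [3.141, -0.002, -3.111]
force: [2.2, 0.2, 0.0]
gripper_width: -0.3
finger_force: 0.0
```

Request:
carry_out([
  [0, 0, 0, 0, 1],
  [0, 0, 0, 0, 1],
  [0, 0, 0, 0, 1],
  [0, 0, 0, 0, 1],
  [0, 0, 0, 0, 1],
])

```text
time: 7.1
tool_pos: [625.9, 9.7, 222.6]
eef_rot: [3.141, -0.004, -3.109]
force: [0.2, 0.2, 0.1]
gripper_width: -0.1
finger_force: 0.0
```

```bash
python3 look.py; python3 -c "
import cv2
im=cv2.imread('pics/wl.png'); cv2.imwrite('pics/wc2.png',cv2.resize(im[60:260,170:420],None,fx=3,fy=3,interpolation=cv2.INTER_CUBIC))"
```

```text
7.1 [625.9   9.7 222.6] 74.9 12.3 [ 180.    -0.2 -178.1] [0.2 0.2 0.1]
{'red': (2, array([99.2,  4.2]), 2.44), 'yel': (4, array([85.7,  4.1]), 2.75)}
{'red': (75, array([108.2,   6.1]), 3.23), 'yel': (57, array([86.8,  7.1]), 4.7)}
```

View pics/wc2.png

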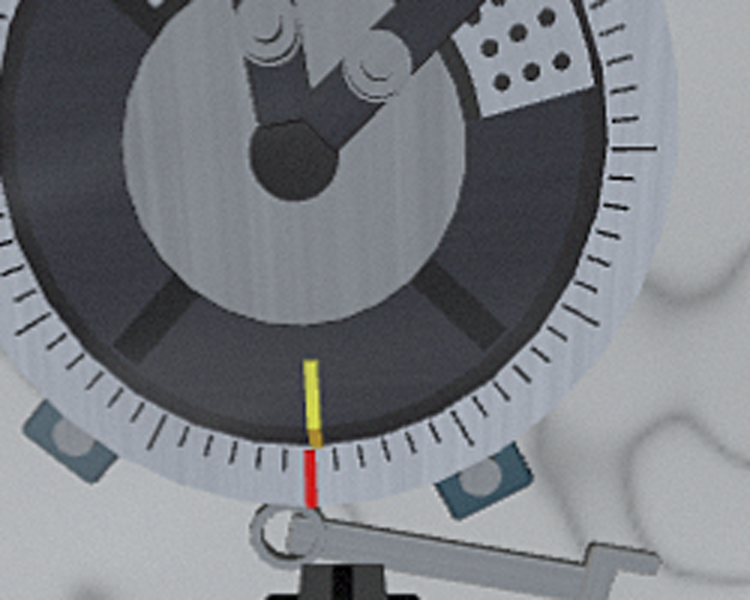

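View shows the yellow tip at (316,440) and the red inner end at (309,450). It went about 1.4° too far, because my lift was cut by the row limit and so shifted my reference. I correct with a small clockwise push on end_b, working from measured poses this time.

Request:
carry_out([
  [-0.019, -0.016, -0.004, -7, 1],
  [-0.038, -0.032, -0.008, -14, 1],
  [-0.057, -0.048, -0.012, -21, 1],
  [-0.076, -0.064, -0.016, -28, 1],
  [-0.095, -0.079, -0.02, -35, 1],
])

```text
time: 7.7
tool_pos: [531.6, -70.4, 204.2]
eef_rot: [-3.141, -0.0, 2.558]
force: [0.9, -0.4, 0.2]
gripper_width: -0.0
finger_force: 0.0
```

Request:
carry_out([
  [0, 0, -0.03, 0, 1],
  [0, 0, -0.06, 0, 1],
  [0, 0, -0.09, 0, 1],
  [0, 0, -0.107, 0, 1],
  [0, 0, -0.114, 0, 1],
])

```text
time: 8.2
tool_pos: [530.6, -69.5, 88.2]
eef_rot: [-3.14, -0.004, 2.563]
force: [-0.5, -0.0, 0.2]
gripper_width: -0.2
finger_force: 0.0
```

Request:
carry_out([
  [0, 0, 0, 0, 1],
  [0, 0, 0, 0, 1],
  [0, 0, 0, 0, 1],
  [0, 0, 0, 0, 1],
  [0, 0, 0, 0, 1],
])

```text
time: 8.7
tool_pos: [533.3, -70.2, 91.5]
eef_rot: [3.141, 0.002, 2.562]
force: [-0.0, -0.5, -0.8]
gripper_width: -0.2
finger_force: 0.0
```

```bash
python3 look.py
```

```text
8.7 [533.3 -70.2  91.5] 66.8 -106.8 [1.800e+02 1.000e-01 1.468e+02] [-0.  -0.5 -0.8]
{'red': (7, array([107.3,   4. ]), 2.12), 'yel': (4, array([85.7,  4.1]), 2.75)}
{'red': (121, array([110.9,   6.6]), 3.39), 'yel': (99, array([89.2,  8.9]), 5.67)}
```

Request:
carry_out([
  [-0.003, 0.0015, -0.001, 0, 1],
  [-0.006, 0.003, -0.002, 0, 1],
  [-0.009, 0.0045, -0.003, 0, 1],
  [-0.012, 0.006, -0.003, 0, 1],
  [-0.0126, 0.0062, -0.003, 0, 1],
])

```text
time: 9.3
tool_pos: [519.3, -63.6, 87.3]
eef_rot: [-3.141, -0.001, 2.563]
force: [-0.4, -0.3, 1.1]
gripper_width: 0.1
finger_force: 0.0
```

```bash
cat >> h.py <<'E'
def gap(s,C):
    """angle yellow tip minus red tip, both near r=96 on z=57"""
    hsv=cv2.cvtColor(s['color'],cv2.COLOR_BGR2HSV); H,S,V=[hsv[...,i].astype(int) for i in range(3)]; o=[]
    for m,r0,r1 in(((((H<6)|(H>174))&(S>100)&(V>60)),93,104),((H>9)&(H<36)&(S>90)&(V>60),88,100)):
        y,x=np.nonzero(m); P=ray(s,np.c_[x,y],57)[:,:2]-C; r=np.hypot(*P.T); k=(r>r0)&(r<r1)
        P=P[k]; a=np.degrees(np.arctan2(P[:,1],P[:,0])); k=abs(a-3)<15; P=P[k]; o.append((len(P),P.mean(0).round(1),round(float(np.median(a[k])),2)))
    return o,round(o[1][2]-o[0][2],2)
E
cat > look2.py <<'E'
from h import *
C=np.array([552.7,-6.3])
w=wristpose(snap('wrist')); s=w['st']; p=s['tool_pos'][:2]-C
print(s['time'],s['tool_pos'].round(1),np.hypot(*p).round(1),(np.degrees(np.arctan2(p[1],p[0]))%360).round(1),s['force'].round(1)); print(gap(w,C)); cv2.imwrite('pics/w2.png',w['color'])
im=w['color']; c=proj(w,[[650,-1,57]])[0].astype(int); print(c)
x0,y0=max(c[0]-50,0),max(c[1]-40,0); cv2.imwrite('pics/w2c.png',cv2.resize(im[y0:y0+80,x0:x0+100],None,fx=7,fy=7,interpolation=cv2.INTER_CUBIC))
E
python3 look2.py
```

```text
9.3 [519.3 -63.6  87.3] 66.3 239.8 [-0.4 -0.3  1.1]
([(0, array([nan, nan]), nan), (0, array([nan, nan]), nan)], nan)
[468 344]h.py:36: RuntimeWarning: Mean of empty slice.
  P=P[k]; a=np.degrees(np.arctan2(P[:,1],P[:,0])); k=abs(a-3)<15; P=P[k]; o.append((len(P),P.mean(0).round(1),round(float(np.median(a[k])),2)))
  ret = um.true_divide(
  return _methods._mean(a, axis=axis, dtype=dtype,
  ret = ret.dtype.type(ret / rcount)
```

View pics/w2c.png

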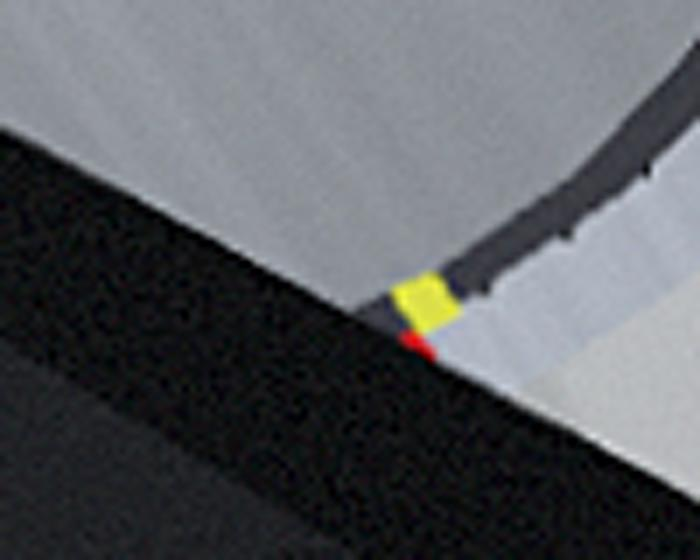

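View shows the yellow tip at (425,300) and the red end at (418,345), partly hidden by the gripper. From here I step on measured pose and force.

Request:
carry_out([
  [-0.0008, 0.0005, 0, 0, 1],
  [-0.0016, 0.001, 0, 0, 1],
  [-0.0024, 0.0015, 0, 0, 1],
  [-0.0024, 0.0015, 0, 0, 1],
  [-0.0024, 0.0015, 0, 0, 1],
])

```text
time: 9.85
tool_pos: [517.7, -62.4, 87.6]
eef_rot: [3.142, 0.0, 2.562]
force: [-0.0, 0.7, 0.5]
gripper_width: 0.2
finger_force: 0.0
```

Request:
carry_out([
  [-0.0004, 0.0002, 0, 0, 1],
  [-0.0008, 0.0005, 0, 0, 1],
  [-0.0008, 0.0005, 0, 0, 1],
  [-0.0008, 0.0005, 0, 0, 1],
  [-0.0008, 0.0005, 0, 0, 1],
])

```text
time: 10.35
tool_pos: [516.9, -61.9, 87.6]
eef_rot: [3.142, 0.0, 2.562]
force: [-0.0, -0.2, 0.0]
gripper_width: 0.1
finger_force: 0.0
```

Request:
carry_out([
  [-0.0008, 0.0005, 0, 0, 1],
  [-0.0008, 0.0005, 0, 0, 1],
  [-0.0008, 0.0005, 0, 0, 1],
  [-0.0008, 0.0005, 0, 0, 1],
  [-0.0008, 0.0005, 0, 0, 1],
])

```text
time: 10.85
tool_pos: [516.1, -61.4, 87.6]
eef_rot: [3.142, 0.0, 2.562]
force: [-0.5, 0.1, -0.2]
gripper_width: 0.1
finger_force: 0.0
```

Request:
carry_out([
  [-0.0008, 0.0006, 0, 0, 1],
  [-0.0008, 0.0006, 0, 0, 1],
  [-0.0008, 0.0006, 0, 0, 1],
  [-0.0008, 0.0006, 0, 0, 1],
  [-0.0008, 0.0006, 0, 0, 1],
])

```text
time: 11.35
tool_pos: [515.5, -60.9, 87.6]
eef_rot: [3.141, 0.0, 2.562]
force: [0.8, -0.3, -0.5]
gripper_width: -0.2
finger_force: 0.4
```

Request:
carry_out([
  [-0.0008, 0.0006, 0, 0, 1],
  [-0.0008, 0.0006, 0, 0, 1],
  [-0.0008, 0.0006, 0, 0, 1],
  [-0.0008, 0.0006, 0, 0, 1],
  [-0.0008, 0.0006, 0, 0, 1],
])

```text
time: 11.85
tool_pos: [515.2, -60.6, 87.8]
eef_rot: [3.141, 0.002, 2.563]
force: [3.7, -1.9, -3.3]
gripper_width: 0.2
finger_force: 2.5
```

Request:
carry_out([
  [-0.0008, 0.0006, 0, 0, 1],
  [-0.0008, 0.0006, 0, 0, 1],
  [-0.0008, 0.0006, 0, 0, 1],
  [-0.0008, 0.0006, 0, 0, 1],
  [-0.0008, 0.0006, 0, 0, 1],
])

```text
time: 12.35
tool_pos: [514.2, -59.6, 87.7]
eef_rot: [3.141, 0.001, 2.562]
force: [4.4, -3.3, -2.2]
gripper_width: -0.2
finger_force: 2.4
```

Request:
carry_out([
  [-0.0006, 0.0004, 0, 0, 1],
  [-0.0006, 0.0004, 0, 0, 1],
  [-0.0006, 0.0004, 0, 0, 1],
  [-0.0006, 0.0004, 0, 0, 1],
  [-0.0006, 0.0004, 0, 0, 1],
])

```text
time: 12.85
tool_pos: [513.6, -59.1, 87.7]
eef_rot: [3.141, 0.001, 2.562]
force: [4.3, -2.6, -2.4]
gripper_width: -0.3
finger_force: 2.3
```

Request:
carry_out([
  [0.005, -0.003, 0, 0, 1],
  [0.01, -0.006, 0, 0, 1],
  [0.011, -0.007, 0.04, 0, 1],
  [0.012, -0.007, 0.08, 0, 1],
  [0.012, -0.007, 0.115, 0, 1],
])

```text
time: 13.35
tool_pos: [524.4, -65.9, 203.7]
eef_rot: [-3.141, -0.003, 2.562]
force: [-0.0, 0.6, 0.5]
gripper_width: -0.0
finger_force: 0.0
```

Request:
carry_out([
  [0.02, 0.016, 0.005, 7, 1],
  [0.04, 0.03, 0.01, 14, 1],
  [0.06, 0.045, 0.014, 21, 1],
  [0.08, 0.06, 0.018, 28, 1],
  [0.1, 0.075, 0.02, 35, 1],
])

```text
time: 13.85
tool_pos: [625.0, 9.7, 222.5]
eef_rot: [3.141, -0.003, -3.105]
force: [0.6, -0.3, -0.4]
gripper_width: -0.3
finger_force: 0.0
```

Request:
carry_out([
  [0, 0, 0, 0, 1],
  [0, 0, 0, 0, 1],
  [0, 0, 0, 0, 1],
  [0, 0, 0, 0, 1],
  [0, 0, 0, 0, 1],
])

```text
time: 14.35
tool_pos: [624.4, 8.3, 222.5]
eef_rot: [3.142, -0.001, -3.111]
force: [-0.2, -0.0, -0.1]
gripper_width: -0.1
finger_force: 0.0
```

```bash
sed -i 's/c\[0\]-50/c[0]-50/; s/fx=7,fy=7/fx=7,fy=7/' look2.py; python3 look2.py
```

```text
14.35 [624.4   8.3 222.5] 73.1 11.5 [-0.2 -0.  -0.1]
([(20, array([100.6,   6.1]), 3.48), (40, array([92.6,  3.9]), 2.4)], -1.08)
[273 210]
```

View pics/w2c.png

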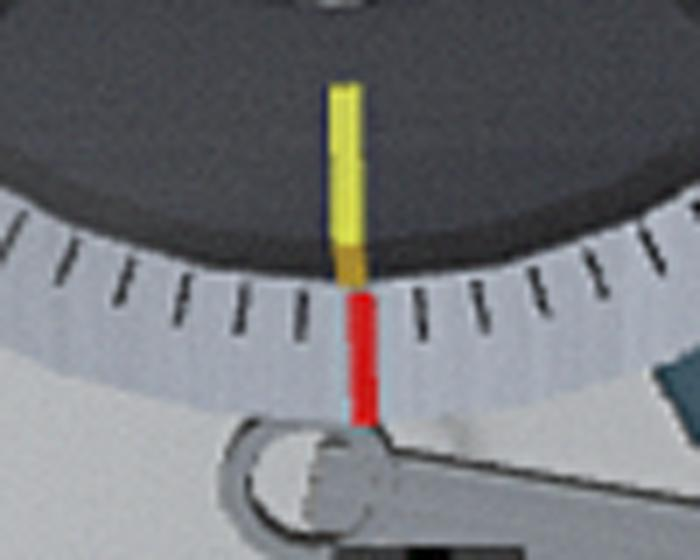

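View shows the yellow tip at (351,285), the red end at (361,292) and ticks about 60 px apart per 5°, so it is about 0.75° short. One fine push on end_a in touch-then-creep style: 2.6 mm past first touch gave 2.15°, so I need about 0.9 mm.

Request:
carry_out([
  [-0.013, 0.011, -0.006, 1.5, 1],
  [-0.026, 0.023, -0.012, 3, 1],
  [-0.039, 0.034, -0.018, 4.5, 1],
  [-0.052, 0.046, -0.024, 6, 1],
  [-0.06, 0.054, -0.03, 7, 1],
])

```text
time: 14.9
tool_pos: [564.0, 63.2, 192.4]
eef_rot: [3.141, -0.0, -2.987]
force: [-0.7, 0.8, 1.4]
gripper_width: -0.1
finger_force: 0.0
```

Request:
carry_out([
  [0, 0, -0.03, 0, 1],
  [0, 0, -0.06, 0, 1],
  [0, 0, -0.085, 0, 1],
  [0, 0, -0.1, 0, 1],
  [0, 0, -0.104, 0, 1],
])

```text
time: 15.4
tool_pos: [563.6, 62.6, 86.6]
eef_rot: [3.141, -0.004, -2.988]
force: [-0.5, 0.1, 0.2]
gripper_width: -0.1
finger_force: 0.0
```

Request:
carry_out([
  [-0.001, 0, 0, 0, 1],
  [-0.003, 0, 0, 0, 1],
  [-0.005, 0, 0, 0, 1],
  [-0.006, 0, 0, 0, 1],
  [-0.006, 0, 0, 0, 1],
])

```text
time: 15.9
tool_pos: [559.4, 62.9, 89.3]
eef_rot: [-3.141, 0.001, -2.988]
force: [-0.6, -0.2, 0.4]
gripper_width: 0.1
finger_force: 0.0
```

Request:
carry_out([
  [-0.001, 0, 0, 0, 1],
  [-0.002, 0, 0, 0, 1],
  [-0.003, 0, 0, 0, 1],
  [-0.003, 0, 0, 0, 1],
  [-0.003, 0, 0, 0, 1],
])

```text
time: 16.4
tool_pos: [556.0, 62.8, 88.5]
eef_rot: [3.142, -0.0, -2.988]
force: [-1.0, -0.8, 0.2]
gripper_width: -0.3
finger_force: 0.0
```

Request:
carry_out([
  [-0.001, 0, 0, 0, 1],
  [-0.001, 0, 0, 0, 1],
  [-0.001, 0, 0, 0, 1],
  [-0.001, 0, 0, 0, 1],
  [-0.001, 0, 0, 0, 1],
])

```text
time: 16.9
tool_pos: [555.1, 62.8, 88.6]
eef_rot: [-3.142, 0.0, -2.988]
force: [-0.3, -0.3, 1.5]
gripper_width: 0.5
finger_force: 0.0
```

Request:
carry_out([
  [-0.0008, 0, 0, 0, 1],
  [-0.0008, 0, 0, 0, 1],
  [-0.0008, 0, 0, 0, 1],
  [-0.0008, 0, 0, 0, 1],
  [-0.0008, 0, 0, 0, 1],
])

```text
time: 17.4
tool_pos: [554.3, 62.8, 88.5]
eef_rot: [-3.142, -0.0, -2.988]
force: [0.3, -0.3, 0.2]
gripper_width: 0.0
finger_force: 0.0
```

Request:
carry_out([
  [-0.0008, 0, 0, 0, 1],
  [-0.0008, 0, 0, 0, 1],
  [-0.0008, 0, 0, 0, 1],
  [-0.0008, 0, 0, 0, 1],
  [-0.0008, 0, 0, 0, 1],
])

```text
time: 17.9
tool_pos: [553.5, 62.8, 88.6]
eef_rot: [-3.142, -0.0, -2.988]
force: [0.9, -0.4, -0.6]
gripper_width: 0.3
finger_force: 0.0
```

Request:
carry_out([
  [-0.0006, 0, 0, 0, 1],
  [-0.0006, 0, 0, 0, 1],
  [-0.0006, 0, 0, 0, 1],
  [-0.0006, 0, 0, 0, 1],
  [-0.0006, 0, 0, 0, 1],
])

```text
time: 18.4
tool_pos: [552.9, 62.8, 88.6]
eef_rot: [-3.142, 0.0, -2.988]
force: [-0.4, 0.6, 0.3]
gripper_width: -0.0
finger_force: 0.0
```

Request:
carry_out([
  [-0.0006, 0, 0, 0, 1],
  [-0.0006, 0, 0, 0, 1],
  [-0.0006, 0, 0, 0, 1],
  [-0.0006, 0, 0, 0, 1],
  [-0.0006, 0, 0, 0, 1],
])

```text
time: 18.9
tool_pos: [552.3, 62.8, 88.6]
eef_rot: [-3.142, 0.0, -2.988]
force: [0.1, 0.8, -0.6]
gripper_width: 0.0
finger_force: 0.0
```

Request:
carry_out([
  [-0.0006, 0, 0, 0, 1],
  [-0.0006, 0, 0, 0, 1],
  [-0.0006, 0, 0, 0, 1],
  [-0.0006, 0, 0, 0, 1],
  [-0.0006, 0, 0, 0, 1],
])

```text
time: 19.4
tool_pos: [551.7, 62.8, 88.6]
eef_rot: [-3.142, 0.0, -2.988]
force: [-0.7, 0.5, 0.5]
gripper_width: 0.1
finger_force: 0.0
```

Request:
carry_out([
  [-0.0005, 0, 0, 0, 1],
  [-0.0005, 0, 0, 0, 1],
  [-0.0005, 0, 0, 0, 1],
  [-0.0005, 0, 0, 0, 1],
  [-0.0005, 0, 0, 0, 1],
])

```text
time: 19.9
tool_pos: [551.3, 62.8, 88.6]
eef_rot: [-3.142, 0.0, -2.988]
force: [0.3, 0.4, -1.0]
gripper_width: -0.2
finger_force: 0.2
```

Request:
carry_out([
  [-0.0005, 0, 0, 0, 1],
  [-0.0005, 0, 0, 0, 1],
  [-0.0005, 0, 0, 0, 1],
  [-0.0005, 0, 0, 0, 1],
  [-0.0005, 0, 0, 0, 1],
])

```text
time: 20.4
tool_pos: [551.2, 62.8, 88.7]
eef_rot: [-3.141, 0.001, -2.988]
force: [3.0, -0.1, -0.8]
gripper_width: 0.4
finger_force: 1.3
```

Request:
carry_out([
  [-0.0005, 0, 0, 0, 1],
  [-0.0005, 0, 0, 0, 1],
  [-0.0005, 0, 0, 0, 1],
  [-0.0005, 0, 0, 0, 1],
  [-0.0005, 0, 0, 0, 1],
])

```text
time: 20.9
tool_pos: [550.9, 62.8, 88.7]
eef_rot: [-3.141, 0.002, -2.988]
force: [4.4, -0.7, -3.0]
gripper_width: -0.3
finger_force: 2.4
```

Request:
carry_out([
  [-0.0006, 0, 0, 0, 1],
  [-0.0006, 0, 0, 0, 1],
  [-0.0006, 0, 0, 0, 1],
  [-0.0006, 0, 0, 0, 1],
  [-0.0006, 0, 0, 0, 1],
])

```text
time: 21.4
tool_pos: [550.2, 62.7, 88.7]
eef_rot: [-3.141, 0.001, -2.988]
force: [5.2, -0.7, -2.8]
gripper_width: 0.3
finger_force: 2.4
```

Request:
carry_out([
  [0.006, 0, 0, 0, 1],
  [0.01, 0, 0.01, 0, 1],
  [0.012, 0, 0.05, 0, 1],
  [0.013, 0, 0.09, 0, 1],
  [0.014, 0, 0.115, 0, 1],
])

```text
time: 21.9
tool_pos: [564.3, 63.0, 207.3]
eef_rot: [-3.142, 0.002, -2.988]
force: [-0.2, 0.4, 0.2]
gripper_width: 0.0
finger_force: 0.0
```

Request:
carry_out([
  [0.015, -0.012, 0.006, -1.5, 1],
  [0.03, -0.023, 0.012, -3, 1],
  [0.045, -0.034, 0.018, -4.5, 1],
  [0.06, -0.054, 0.02, -7, 1],
  [0.06, -0.054, 0.02, -7, 1],
])

```text
time: 22.4
tool_pos: [624.9, 6.8, 224.9]
eef_rot: [-3.141, 0.001, -3.112]
force: [-0.7, -0.4, 0.4]
gripper_width: -0.1
finger_force: 0.0
```

```bash
python3 look2.py
```

```text
22.4 [624.9   6.8 224.9] 73.4 10.3 [-0.7 -0.4  0.4]
([(23, array([100.7,   5.5]), 3.34), (44, array([92.2,  5.3]), 3.48)], 0.14)
[275 209]
```

View pics/w2c.png

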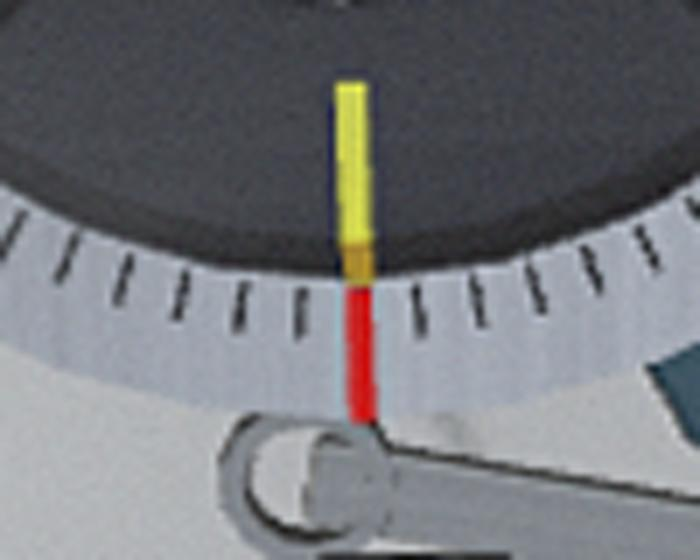

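The view shows yellow and red meeting, tip (359,285) against (360,288), with a measured gap of 0.14°. Next is the lever: I measure its pivot and grip.

```bash
cat > lever.py <<'E'
from h import *
s=snap('top'); R,t=pose(s)
rng=s['range_z']; yy,xx=np.mgrid[190:270,325:385]; px=np.c_[xx.ravel(),yy.ravel()].astype(float)
u=cv2.undistortPoints(px.reshape(-1,1,2),np.array(s['mtx']),np.array(s['distortion'])).reshape(-1,2); z=rng[190:270,325:385].ravel()
P=(np.c_[u*z[:,None],z]-t)@R; V=s['color'][190:270,325:385].max(2).ravel()
k=(z>0)&(P[:,2]>65)&(P[:,2]<110)&(P[:,1]<-135)
g=k&(V<75); P0=P[g]; 
print('grip',g.sum(),P0.mean(0).round(1),P0.min(0).round(1),P0.max(0).round(1),'mean ray z85',ray(s,[px[g].mean(0)],85).round(1))
rc=cv2.minAreaRect(P0[:,:2].astype(np.float32)); print('rect',rc)
h=k&(V>=75); print('hub/rod',h.sum(),P[h].mean(0).round(1),P[h].min(0).round(1),P[h].max(0).round(1))
b=(z>0)&(abs(P[:,2]-45)<6)&(P[:,1]<-130); rb=cv2.minAreaRect(P[b][:,:2].astype(np.float32)); print('boss',rb)
E
python3 lever.py
```

```text
grip 97 [ 529.9 -214.7   85.2] [ 519.5 -237.3   65.6] [ 542.9 -143.9   96.6] mean ray z85 [[ 530.  -214.8   85. ]]
rect ((533.8150024414062, -190.59336853027344), (95.01980590820312, 17.6922607421875), 82.01329040527344)
hub/rod 144 [ 537.2 -175.6   76.5] [ 516.1 -241.6   65.3] [ 554.1 -139.8   90. ]
boss ((541.2830200195312, -159.1348419189453), (58.64767837524414, 63.627620697021484), 86.5030746459961)
```

Request:
carry_out([
  [-0.005, -0.024, -0.005, -2, 1],
  [-0.011, -0.048, -0.01, -4, 1],
  [-0.016, -0.072, -0.015, -5, 1],
  [-0.022, -0.096, -0.02, -6, 1],
  [-0.027, -0.12, -0.025, -7, 1],
])

```text
time: 23.0
tool_pos: [595.0, -110.6, 198.2]
eef_rot: [3.141, -0.003, 3.052]
force: [1.1, -0.1, 0.8]
gripper_width: 0.3
finger_force: 0.0
```

Request:
carry_out([
  [-0.005, -0.023, -0.01, -2, 1],
  [-0.011, -0.046, -0.02, -4, 1],
  [-0.016, -0.069, -0.03, -5, 1],
  [-0.022, -0.092, -0.04, -6, 1],
  [-0.028, -0.113, -0.05, -8, 1],
])

```text
time: 23.5
tool_pos: [567.4, -223.6, 148.1]
eef_rot: [3.141, -0.002, 2.911]
force: [1.0, 0.3, 0.0]
gripper_width: -0.2
finger_force: 0.0
```

Request:
carry_out([
  [0, 0, -0.025, 0, 1],
  [0, 0, -0.05, 0, 1],
  [0, 0, -0.07, 0, 1],
  [0, 0, -0.083, 0, 1],
  [0, 0, -0.087, 0, 1],
])

```text
time: 24.0
tool_pos: [566.9, -222.6, 59.8]
eef_rot: [3.14, -0.004, 2.912]
force: [0.2, 0.9, -0.1]
gripper_width: 0.1
finger_force: 0.0
```

Request:
carry_out([
  [-0.008, 0, 0, 0, 1],
  [-0.016, 0, 0, -2, 1],
  [-0.023, 0, 0, -7, 1],
  [-0.0304, -0.0005, 0, -13, 1],
  [-0.036, 0.0003, 0, -18, 1],
])

```text
time: 24.5
tool_pos: [534.3, -224.9, 63.5]
eef_rot: [3.141, 0.006, 2.592]
force: [3.4, -2.4, -2.1]
gripper_width: -0.1
finger_force: 1.8
```

```bash
python3 lever.py
```

```text
grip 2 [ 534.  -147.7   69.4] [ 533.5 -148.6   65.6] [ 534.5 -146.7   73.2] mean ray z85 [[ 532.  -145.8   85. ]]
rect ((534.0072021484375, -147.65365600585938), (2.114766836166382, 0.0), -116.5055160522461)
hub/rod 122 [ 537.1 -164.6   75.2] [ 516.2 -190.1   65.3] [ 554.6 -140.5   84.9]
boss ((541.5742797851562, -159.7406463623047), (58.885841369628906, 64.3653793334961), 87.24417877197266)
```

Request:
carry_out([
  [-0.0084, 0.0017, 0, -7, 1],
  [-0.0172, 0.0051, 0, -15, 1],
  [-0.0255, 0.0097, 0, -23, 1],
  [-0.0331, 0.0154, 0, -31, 1],
  [-0.0382, 0.0203, 0, -37, 1],
])

```text
time: 25.05
tool_pos: [494.9, -205.8, 63.4]
eef_rot: [3.141, 0.005, 1.948]
force: [-0.7, -5.3, 1.0]
gripper_width: 0.1
finger_force: 2.2
```

Request:
carry_out([
  [-0.003, 0.0036, 0, -4, 1],
  [-0.006, 0.0074, 0, -8, 1],
  [-0.0085, 0.011, 0, -12, 1],
  [-0.0103, 0.0145, 0, -15, 1],
  [-0.0116, 0.017, 0, -17, 1],
])

```text
time: 25.55
tool_pos: [482.8, -188.4, 63.2]
eef_rot: [3.141, 0.004, 1.655]
force: [-2.9, -6.6, 2.2]
gripper_width: 0.2
finger_force: 2.3
```

```bash
python3 - <<'E'
from h import *
s=arm.read_state(); p=s['tool_pos'][:2]-[543.5,-156]; print(np.hypot(*p),np.degrees(np.arctan2(p[1],p[0])),s['force'])
E
```

```text
68.8425528581906 -151.91603719618118 [-2.89570268 -6.61632347  2.17167533]
```

Request:
carry_out([
  [-0.0003, 0.001, 0, 0, 1],
  [-0.0006, 0.002, 0, 0, 1],
  [-0.0009, 0.003, 0, 0, 1],
  [-0.0012, 0.004, 0, 0, 1],
  [-0.0012, 0.004, 0, 0, 1],
])

```text
time: 26.05
tool_pos: [481.9, -184.2, 63.0]
eef_rot: [3.14, 0.003, 1.657]
force: [-1.8, -5.1, 1.9]
gripper_width: 0.0
finger_force: 2.2
```

Request:
carry_out([
  [-0.0003, 0.001, 0, 0, 1],
  [-0.0006, 0.002, 0, 0, 1],
  [-0.0007, 0.003, 0, -1, 1],
  [-0.0007, 0.003, 0, -2, 1],
  [-0.0007, 0.003, 0, -2, 1],
])

```text
time: 26.55
tool_pos: [480.9, -181.3, 63.0]
eef_rot: [3.141, 0.003, 1.622]
force: [-3.7, -4.6, 2.2]
gripper_width: -0.1
finger_force: 2.6
```

Request:
carry_out([
  [0, 0.001, 0, 0, 1],
  [0, 0.002, 0, 0, 1],
  [0, 0.003, 0, 0, 1],
  [0, 0.003, 0, 0, 1],
  [0, 0.003, 0, 0, 1],
])

```text
time: 27.05
tool_pos: [480.5, -178.5, 62.9]
eef_rot: [-3.141, 0.003, 1.622]
force: [-3.9, -7.4, 3.1]
gripper_width: 0.1
finger_force: 3.1
```

Request:
carry_out([
  [0, 0.001, 0, 0, 1],
  [0, 0.002, 0, 0, 1],
  [0, 0.003, 0, 0, 1],
  [0, 0.003, 0, 0, 1],
  [0, 0.003, 0, 0, 1],
])

```text
time: 27.55
tool_pos: [480.2, -176.3, 62.9]
eef_rot: [-3.14, 0.005, 1.623]
force: [-5.4, -9.0, 1.9]
gripper_width: -0.3
finger_force: 4.5
```

Request:
carry_out([
  [0, 0.001, 0, 0, 1],
  [0, 0.002, 0, 0, 1],
  [0, 0.003, 0, 0, 1],
  [0, 0.003, 0, 0, 1],
  [0, 0.003, 0, 0, 1],
])

```text
time: 28.05
tool_pos: [480.2, -176.1, 63.0]
eef_rot: [-3.141, 0.01, 1.625]
force: [-5.5, -17.4, 0.8]
gripper_width: -0.1
finger_force: 8.7
```

Request:
carry_out([
  [0, 0.001, 0, 0, 1],
  [0, 0.002, 0, 0, 1],
  [0, 0.002, 0, 0, 1],
  [0, 0.002, 0, 0, 1],
  [0, 0.002, 0, 0, 1],
])

```text
time: 28.55
tool_pos: [480.3, -176.0, 63.1]
eef_rot: [-3.141, 0.013, 1.626]
force: [-6.9, -23.1, -0.4]
gripper_width: 0.2
finger_force: 11.6
```

Request:
carry_out([
  [0.001, -0.01, 0, 0, 1],
  [0.001, -0.022, 0, 0, 1],
  [0.001, -0.028, 0.03, 0, 1],
  [0.001, -0.03, 0.07, 0, 1],
  [0.001, -0.03, 0.11, 0, 1],
])

```text
time: 29.05
tool_pos: [481.3, -198.4, 172.4]
eef_rot: [-3.141, -0.002, 1.62]
force: [1.0, -0.0, 0.1]
gripper_width: 0.3
finger_force: 0.0
```

Request:
carry_out([
  [0.03, 0.03, 0.02, 8, 1],
  [0.06, 0.06, 0.04, 16, 1],
  [0.085, 0.095, 0.05, 24, 1],
  [0.105, 0.135, 0.05, 32, 1],
  [0.125, 0.175, 0.05, 40, 1],
])

```text
time: 29.55
tool_pos: [608.1, -21.8, 222.7]
eef_rot: [3.14, 0.001, 2.324]
force: [0.2, -0.1, -0.3]
gripper_width: -0.4
finger_force: 0.0
```

Request:
carry_out([
  [0.01, 0.02, 0, 8, 1],
  [0.02, 0.04, 0, 16, 1],
  [0.02, 0.04, 0, 24, 1],
  [0.02, 0.04, 0, 32, 1],
  [0.02, 0.04, 0, 40, 1],
])

```text
time: 30.05
tool_pos: [626.7, 17.4, 221.5]
eef_rot: [3.141, -0.001, 3.024]
force: [-0.2, 0.0, 0.7]
gripper_width: -0.1
finger_force: 0.0
```

```bash
python3 look2.py; python3 lever.py|head -1; python3 -c "
import cv2
im=cv2.imread('pics/w2.png'); cv2.imwrite('pics/fin.png',cv2.resize(im[:300,50:450],None,fx=2,fy=2))"
```

```text
30.05 [626.7  17.4 221.5] 77.7 17.7 [-0.2  0.   0.7]
([(23, array([100.9,   5.6]), 3.19), (44, array([92.5,  4.5]), 2.87)], -0.32)
[268 211]
grip 94 [ 482.2 -156.5   85.5] [ 460.3 -164.1   65. ] [ 540.1 -144.    94.2] mean ray z85 [[ 482.2 -156.6   85. ]]
```

View pics/fin.png

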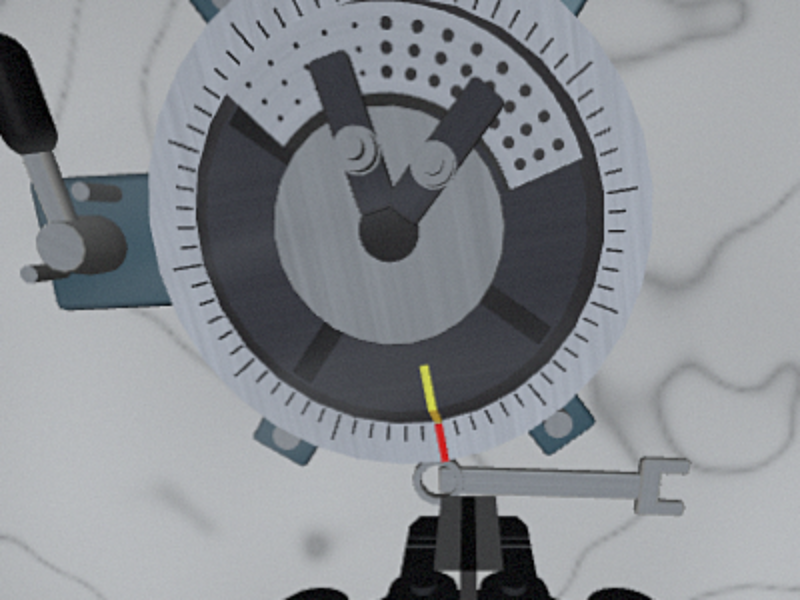

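The final view shows the yellow tip (436,418) on the red line (440,430). The lever is against its stop pin, pointing along base -x at about 1.5 rad.

```bash
python3 -c "
from rig import arm; print(arm.hand_in())"
```

```text
the job is handed in; nothing more can be done
None
```

The table's index line is on the red zero line (within about 0.3° by the last picture), the lock lever is home against its stop, and the job was handed in at about 30 s; the first push went about 1.4° too far, corrected before locking, and nothing loose was touched.

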